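# Clamp the canister and find which way its cap comes off

### The job

Swing the wire bail fully down so that it clamps the canister in its holder, then take the canister's quarter-turn cap off by its grip bar. Nobody remembers which way it unscrews: one way it stops dead and stays locked, the other way it comes free, so try both without heaving the canister out of its holder. Finish still holding the cap in the gripper, upright and well clear above the canister, with the bail down; leave the tape roll, the screwdriver and the foam block where they are.

Things in the scene. Friction and masses are not known exactly. Their poses are not given: they have to be found in the camera images.
- holder: fixed aluminium plate, 110 x 110 x 6 mm, with a 9 mm high square rim round a pocket in which the canister's square foot sits. Origin: centre of the plate's underside, on the table; z up. Its -x side points roughly at the robot; the bail is hinged along its +x edge (hinge line along the holder's y, 58 mm from the origin in +x, 23 mm up)
- bail (a joint): hinge angle of the U-shaped wire bail (8 mm wire, 152 mm from hinge line to cross bar, the sides pass left and right of the canister): 0 = fully down, lying flat just over the canister's foot; larger = swung up (to 1.2 rad). Stiff hinge, stays where it is left; about 5 to 6 N at the cross bar moves it
- bail_bar (a point): middle of the bail's cross bar, which is parallel to the holder's y and carries a black round sleeve 14 mm thick and 44 mm long. Fully down it lies 94 mm from the holder's origin in -x, 23 mm above the table, overhanging the plate; push it down from above along its arc about the hinge line
- canister: loose 0.8 kg aluminium canister: square foot 84 x 84 x 12 mm in the holder's pocket (so that it cannot turn), round body of 62 mm diameter up to 38 mm, neck (31 mm diameter, hidden by the cap) up to 64 mm. Origin: centre of the foot's underside, 6 mm above the table; z up
- cap: loose grey round cap, 58 mm diameter, 49 mm high overall, fitted on the canister's neck. Origin: centre of the skirt's underside, 42 mm above the canister's origin while fitted; z up, x along its grip bar. It turns easily about its vertical axis; as it starts it is locked (lifts only 1.5 mm). Turned at least 0.95 rad (55 deg) the right way it is free and lifts straight off
- cap_grip (a point): middle of the straight grip bar on top of the cap, 38 mm above the cap's origin; the bar runs along the cap's x: 48 mm long, 14 mm thick, from 27 to 49 mm above the cap's origin
- neck (a point): centre of the top of the canister's neck, 64 mm above its origin; the cap must rise 27 mm to clear it. A hidden stop under the cap, on one side or the other (different each time, not to be seen): the wrong way the cap meets a hard stop after 0.25 to 0.6 rad and is still locked; the right way it turns freely past the point where it comes free, up to a stop near 1.9 rad
- masking_tape: bystander: roll of black tape lying flat, 62 mm diameter, 19 mm high; origin at the centre of its underside
- screwdriver_1: bystander: black-handled screwdriver lying on the table, 146 mm long, 26 mm thick; origin at its middle, underside; long side along its y
- foam_block: bystander: white foam block 48 x 72 x 67 mm; origin at the centre of its underside
Mind the look-alikes: they are no part of the job. Leave any blue look-alike of the canister alone.

How it is judged (in metres and radians):
On the way, in this order (a step that is already met when the one before it is completed fails the run):
1. the bail is fully down while the cap is still on the canister (value of joint bail below 0.07 rad and z of cap in the frame of canister below 0.046 m), for 0.2 s.
2. the cap is off the neck, in the fingers (z of cap in the frame of canister above 0.072 m and contact force between the fingers and cap above 1 N), for 0.2 s.
At the end, for the whole second after the job is handed in: The gripper holds the cap still and upright (within 20 deg), its underside at least 40 mm above where it sat and within 120 mm sideways of the canister's axis, touching nothing else; the bail is down (within 0.07 rad) and the canister sits in its pocket (within 4 mm, 4.5 deg) (z of cap in the frame of canister above 0.082 m and horizontal distance between cap and canister below 0.12 m and angle between cap's own z axis and vertical below 0.35 rad and contact force between the fingers and cap above 1 N and contact force between cap and canister below 0.05 N and linear speed of cap below 0.03 m/s and value of joint bail below 0.07 rad and z of canister in the frame of holder below 0.01 m and angle between canister's own z axis and vertical below 0.08 rad); the arm keeps its last pose, push and grip.
It fails at once if the canister was heaved out of its holder (z of canister in the frame of holder above 0.018 m or angle between canister's own z axis and vertical above 0.25 rad).
It fails at once if the cap was taken off before the bail was down (value of joint bail above 0.12 rad and z of cap in the frame of canister above 0.055 m).
It fails at once if a bystander was pushed away (distance of any of masking_tape, screwdriver_1, foam_block from where it was at the start of the episode above 0.02 m).
It also fails if it takes over 64 s, if anything falls off the work surface, if the arm or the gripper's body presses on something with over 40 N, if the wrist force passes 120 N, or if a joint passes its speed limit or range.

### The arm

A 6-joint arm with a two-finger parallel gripper is mounted at the origin on a cart in front of the work surface, level with it; the furniture and walls round the work are solid. World frame = base frame: x ahead of the robot, y to its left, z up, the work surface at z = 0. Lengths are in mm, angles in rad, forces in N, time in s.
With the tool pointing down it reaches from about 400 to 925 mm from the base axis. Payload 12.5 kg.
Tool frame: the origin (TCP) lies midway between the tips of the shut fingers; the grasp point (between the pads) lies 19 mm behind it; z points along the fingers, y is the line along which they close (so a half turn about z gives the same grasp; the last joint's range is limited). The gripper opens to 95 mm and grips with 3 to 60 N. Pads are 20 mm wide; open, the fingers measure 119 mm over their backs; the gripper's body (75 mm by 180 mm) begins 59 mm behind the grasp point.
Start: joints at [1.144, 0.491, 1.559, -0, 1.092, -0.106], TCP at [197.062, 593.139, 214.661] pointing down, gripper open.
Joint ranges: [-3.1, 3.1], [-0.84, 2.19], [0.05, 2.79], [-1.13, 4.28], [0.06, 2.93], [-2.69, 2.69]. Speed limits (rad/s): [2.22, 2.22, 2.79, 3.14, 3.14, 3.14].

### API

Orientations are given as [roll, pitch, yaw] about the fixed x, y, z axes, in that order (R = Rz(yaw) Ry(pitch) Rx(roll)).
In Python, from cell import * gives the robot as it stands.
- The arm moves only by the tool servo_tool, never from a script. Its argument "moves" is one flat list of numbers, 5 for each row, row after row: the shift along the world's x, y, z as a fraction of full scale, then the turn about the world's z as a fraction of full scale, then the opening, from 0 (shut) to 1 (fully open). A call has 1 to 12 rows; each row is the pose to reach, as a shift and turn from the pose commanded when the call began, turning the shorter way round; what a row does not reach only later rows make up. Full scale, the value 1, is 400 mm for a shift and 180 degrees for a turn. A row lasts 1/12 s, in which the tool goes at most 41.7 mm and 7.16 degrees, less where a joint would pass 70% of its speed; a pose out of reach is approached as far as the arm can. A call with a number of a shift or a turn outside -1 to 1 is refused whole. A call with a gripper value outside its range is refused whole. The fingers move at their own pace and stop on an object; the grip force is fixed at half the most. Time passes only in rows, so rows that repeat a pose let the fingers close. It gives the time, the measured TCP pose, the force, the opening and the grip force at its end, in the units of the state.
- state(): the state, without advancing time (a new reading comes with each control period).
- read_camera(name): name is "scene" or "top" or "wrist"; returns (picture, depth): 384x512x3 uint8, blue, green, red; 384x512 float32, mm along the optical axis (not along the pixel's ray), 0 where there is no reading.
- get_calibration(name): a dict with "K" (3x3 intrinsics, pixels), "R" (3x3) and "t" (3): a world point X has camera coordinates R X + t. Camera axes: x right, y down, z forward; pixel columns grow to the right and rows downward; lengths in mm; the calibration is good to about 2 mm. A picture is of the moment at which its call begins: read the wrist's pose just before it. get_calibration takes no time and is no camera call; for the wrist camera it gives the pose at the moment of the call.
- job_done(): hands the job in; it is judged then, once.
The state is a dict: "t": time; "joints": joint angles; "qvel": joint speeds; "tau": joint torques, N m; "eef_pos": TCP position; "tcp_rot": TCP orientation; "ft_force": force on the tool from outside, world axes, zero at the start; "moment": the same for the moment, N m; "opening": opening from 0.0 (shut) to 1.0 (fully open); "grip_force": force on a finger pad.
Only numpy, scipy, OpenCV 4.12 (cv2) and the standard library are available. Lean on these libraries where they do the work, as an engineer would, in place of code of your own. Each camera call takes 0.05 s, during which the arm holds its last target. There are 200 camera calls.

## Working session

There is one attempt and no reset: what is moved stays moved. The work goes in short steps, Python scripts to look and compute and a tool call to move; the robot and the scene stay as the last step left them, time stands still between calls to the robot, and variables do not carry over. Pictures are saved under pics/ and viewed, at most 10 in all, crops included, and the job is handed in when it is done.

Besides the shell and the picture viewer there is one more tool, called after "Request:" as a command line: name --argument value ..., lists and objects as JSON in quotes. servo_tool: Moves the arm, as the interface text tells. Its arguments: {"type":"object","properties":{"moves":{"type":"array"}},"required":["moves"]}

```bash
mkdir -p pics; cat > h.py <<'E'
from cell import *
import numpy as np, cv2
def world(name,dep,cal=None):
    c=cal or get_calibration(name); K,R,t=map(np.array,(c["K"],c["R"],c["t"]))
    v,u=np.mgrid[0:dep.shape[0],0:dep.shape[1]]
    P=np.stack([(u-K[0,2])/K[0,0]*dep,(v-K[1,2])/K[1,1]*dep,dep],-1)
    return (P-t.reshape(3))@R
def grab(name):
    c=get_calibration(name); p,d=read_camera(name); return p,d,world(name,d,c)
E
python3 - <<'E'
from h import *
s=state(); print(s)
for n in("scene","top"):
    p,d,W=grab(n); np.savez(f"pics/{n}0.npz",p=p,d=d,W=W); cv2.imwrite(f"pics/{n}0.png",p)
    c=get_calibration(n); print(n,c)
E
```

```text
{'t': 0.0, 'joints': array([ 1.14436880e+00,  4.91584203e-01,  1.55944587e+00, -6.00485854e-06,
        1.09167570e+00, -1.05622374e-01]), 'qvel': array([-0.00047242, -0.0004922 ,  0.00097765, -0.00017985, -0.00029015,
       -0.00048291]), 'tau': array([ 2.65406896e-03, -6.12656379e+01, -2.58181947e+01,  6.92912028e-02,
        4.82244138e-02, -1.30177409e-04]), 'eef_pos': array([196.97687924, 592.90040179, 214.04766364]), 'tcp_rot': array([-3.14048518e+00, -1.12055917e-04,  2.82079021e+00]), 'ft_force': array([-0.24597162,  0.15927657,  0.2952884 ]), 'moment': array([ 0.02204276,  0.03428375, -0.03932516]), 'grip_force': 0.0, 'opening': 0.9969607406359615}
scene {'K': array([[389.34829436,   0.        , 252.30981039],
       [  0.        , 389.34829436, 197.51969989],
       [  0.        ,   0.        ,   1.        ]]), 'R': array([[-0.57402732,  0.81875226, -0.01172042],
       [ 0.70953527,  0.4902088 , -0.5062164 ],
       [-0.40872036, -0.2988981 , -0.86232685]]), 't': array([ 147.85097118, -438.80296282, 1202.64810303])}
top {'K': array([[367.33523918,   0.        , 254.35996291],
       [  0.        , 367.33523918, 191.12551286],
       [  0.        ,   0.        ,   1.        ]]), 'R': array([[ 0.0286235 , -0.99882054, -0.03922026],
       [-0.99926991, -0.02759901, -0.02641849],
       [ 0.02530489,  0.03994781, -0.99888129]]), 't': array([192.78318662, 541.77000361, 892.53274536])}
```

View pics/scene0.png

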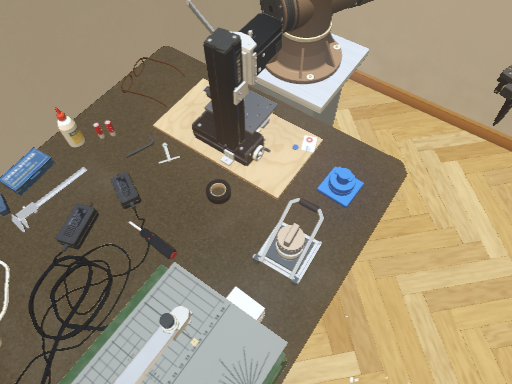

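View pics/top0.png

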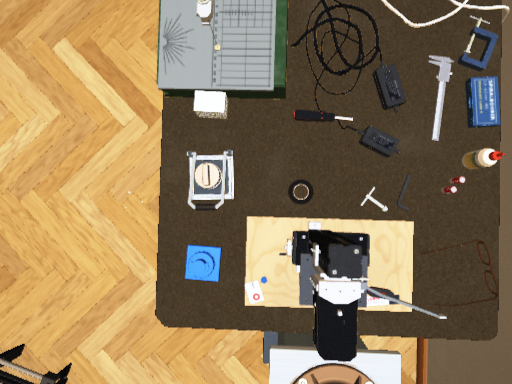

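The holder with the cap is at scene (288,243) / top (211,177), and its bail is up with the sleeve at scene (311,210) / top (207,206). The blue look-alike is at scene (341,185) / top (203,263). The tape roll at scene (218,190) is the other round object. I choose the aluminium one with the grey cap and will check it in a crop.

```bash
python3 - <<'E'
from h import *
out=[]
for n,(u0,u1,v0,v1) in dict(scene=(240,340,185,290),top=(165,255,135,225)).items():
    z=np.load(f"pics/{n}0.npz"); p,W=z['p'],z['W']
    c=p[v0:v1,u0:u1]; w=W[v0:v1,u0:u1]
    out.append(cv2.resize(c,(400,400),interpolation=cv2.INTER_CUBIC))
    Z=w[...,2]; g=c.astype(int).sum(2)
    cen=np.array([np.nan]*3)
    for lo,hi in((85,105),(68,82)):
        m=(Z>lo)&(Z<hi)&(g>250); P=w[m]; print(n,lo,hi,m.sum(),np.median(P,0),P[:,:2].min(0),P[:,:2].max(0))
        if m.sum()>8:
            print('  rect',cv2.minAreaRect(P[:,:2].astype(np.float32)))
            e,V=np.linalg.eigh(np.cov(P[:,:2].T)); print('  axis',e,V[:,1])
    m=(Z>2)&(Z<30)&(g>250); print(n,'plate',cv2.minAreaRect(w[m][:,:2].astype(np.float32)), m.sum())
    m=(Z>100)|((g<200)&(Z>60)); P=w[m]; print(n,'bail',m.sum(),P.mean(0) if m.any() else'')
    for q in P[::max(1,len(P)//25)]: print('   ',q.round())
cv2.imwrite("pics/crop0.png",np.hstack(out))
E
```

```text
scene 85 105 325 [548.11350133 318.87697969  97.08376466] [492.66148807 273.21279391] [592.87735405 355.06787068]
  rect ((532.6653442382812, 324.31439208984375), (101.17578887939453, 78.86767578125), 30.670257568359375)
  axis [ 586.25452953 1010.61075326] [-0.99936669 -0.03558402]
scene 68 82 518 [568.08302246 325.15340586  76.06522962] [528.5203383  275.71110156] [598.81109425 356.44864192]
  rect ((565.1572265625, 318.19183349609375), (65.98912811279297, 81.40983581542969), 5.335805892944336)
  axis [284.90669433 476.13968605] [-0.12851142  0.99170803]
scene plate ((529.8140258789062, 298.08447265625), (262.6380615234375, 238.01983642578125), 34.690006256103516) 3698
scene bail 243 [566.78169584 338.56594319 225.22727639]
    [888. 454. 817.]
    [497. 287. 107.]
    [498. 288. 105.]
    [504. 282. 103.]
    [496. 299. 108.]
    [503. 287. 102.]
    [495. 306. 109.]
    [500. 299. 106.]
    [888. 454. 817.]
    [498. 310. 109.]
    [504. 304. 107.]
    [494. 319. 108.]
    [500. 314. 107.]
    [888. 454. 817.]
    [498. 322. 108.]
    [501. 315. 101.]
    [494. 332. 108.]
    [50
[... 800 characters left out ...]
2724609375), (187.93551635742188, 166.77415466308594), 3.5169293880462646) 1202
top bail 215 [501.49487824 292.81457763 217.86264741]
    [513. 172. 913.]
    [513. 172. 913.]
    [513. 172. 913.]
    [513. 172. 913.]
    [513. 172. 913.]
    [501. 345. 101.]
    [502. 311. 103.]
    [503. 293. 104.]
    [499. 338. 100.]
    [500. 317. 106.]
    [500. 299. 108.]
    [501. 282. 102.]
    [497. 332. 109.]
    [498. 314. 107.]
    [498. 296. 108.]
    [513. 172. 913.]
    [495. 325. 109.]
    [496. 308. 106.]
    [496. 290. 106.]
    [493. 330. 108.]
    [493. 312. 105.]
    [494. 294. 110.]
    [491. 330. 107.]
    [491. 312. 109.]
    [492. 294. 106.]
    [489. 321. 104.]
    [489. 304. 100.]
```

View pics/crop0.png

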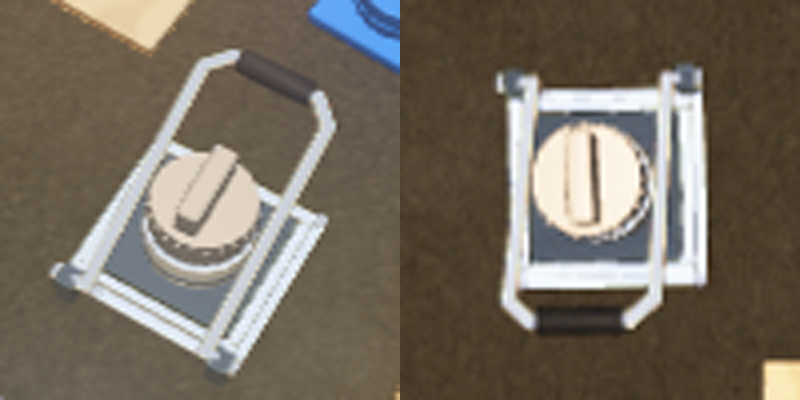

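The crop confirms it: an aluminium holder with a round cap, the bail arching over it, and the black sleeve at the top. I'll refine the cap and sleeve numbers.

```bash
cat > cap.py <<'E'
from h import *
def fit(n,p,W,c0=(565,316)):
    g=p.astype(int).sum(2); Z=W[...,2]; r=np.hypot(W[...,0]-c0[0],W[...,1]-c0[1])
    P=W[(r<30)&(Z>92)&(Z<104)]; q=cv2.minAreaRect(P[:,:2].astype(np.float32)); e,V=np.linalg.eigh(np.cov(P[:,:2].T)); 
    print(n,'bar',len(P),np.median(P[:,2]),q,np.degrees(np.arctan2(V[1,1],V[0,1])))
    P=W[(r<40)&(Z>71)&(Z<80)]; c,rr=cv2.minEnclosingCircle(P[:,:2].astype(np.float32)); print(n,'disc',len(P),np.median(P[:,2]),c,rr)
    P=W[(g<200)&(Z>60)&(Z<130)&(abs(W[...,0]-497)<30)]
    if len(P)>9: print(n,'sleeve',len(P),P.min(0),P.max(0),cv2.minAreaRect(P[:,:2].astype(np.float32)))
E
python3 - <<'E'
from cap import *
for n in("scene","top"):
    z=np.load(f"pics/{n}0.npz"); fit(n,z['p'],z['W'])
    W=z['W'];Z=W[...,2]
    m=(abs(W[...,0]-565)<90)&(abs(W[...,1]-316)<75)&(Z>11)&(Z<20); print('rim',m.sum(),cv2.minAreaRect(W[m][:,:2].astype(np.float32)))
    # tall stuff near the path / foam
    m=(W[...,1]>150)&(W[...,1]<650)&(W[...,0]>150)&(W[...,0]<900)&(Z>25)&(Z<700); P=W[m]
    H={}
    for a in P: k=(int(a[0]//60)*60,int(a[1]//60)*60); H[k]=max(H.get(k,0),int(a[2]))
    print(sorted(H.items()))
E
```

```text
scene bar 155 97.57525706905392 ((569.4948120117188, 317.01214599609375), (46.99493408203125, 14.467028617858887), 4.461910247802734) -175.80409975356343
scene disc 413 76.14374186590122 (559.4754638671875, 316.1817626953125) 37.934898376464844
scene sleeve 24 [500.48389744 294.14996909  97.57447756] [503.59186272 331.5498023  106.17873205] ((502.3817138671875, 312.8695373535156), (2.317542552947998, 37.481346130371094), 2.262855291366577)
rim 627 ((576.85693359375, 318.5285949707031), (114.32292938232422, 103.08643341064453), 3.1612000465393066)
[((120, 480), 336), ((120, 540), 257), ((180, 480), 338), ((180, 540), 283), ((300, 300), 69), ((300, 360), 39), ((360, 300), 68), ((360, 360), 41), ((480, 240), 109), ((480, 300), 111), ((540, 240), 83), ((540, 300), 100), ((600, 240), 46), ((600, 300), 44), ((600, 360), 30), ((660, 240), 69), ((660, 300), 70), ((720, 120), 118), ((720, 180), 119), ((720, 240), 119), ((720, 300), 120), ((720, 360), 121), ((720, 420), 118), ((780, 120), 120), ((780, 180), 120), ((780, 240), 289), ((780, 300), 289), ((780, 360), 119), ((780, 420), 119), ((840
[... 601 characters left out ...]
02734), 4.147032260894775)
[((120, 540), 237), ((180, 480), 319), ((180, 540), 352), ((180, 600), 326), ((300, 240), 39), ((300, 300), 68), ((300, 360), 39), ((360, 240), 26), ((360, 300), 67), ((480, 240), 111), ((480, 300), 111), ((540, 240), 82), ((540, 300), 100), ((600, 240), 44), ((600, 300), 41), ((600, 360), 31), ((660, 240), 68), ((660, 300), 70), ((720, 120), 119), ((720, 180), 120), ((720, 240), 119), ((720, 300), 120), ((720, 360), 119), ((720, 420), 119), ((780, 120), 119), ((780, 180), 120), ((780, 240), 289), ((780, 300), 289), ((780, 360), 119), ((780, 420), 119), ((840, 120), 120), ((840, 180), 120), ((840, 240), 308), ((840, 300), 300), ((840, 360), 120), ((840, 420), 118)]
```

```bash
python3 - <<'E'
from h import *
H={}
for n in("scene","top"):
    z=np.load(f"pics/{n}0.npz"); W=z['W']
    m=(W[...,1]>0)&(W[...,1]<400)&(W[...,0]>200)&(W[...,0]<560)&(W[...,2]>60)&(W[...,2]<700)
    for a in W[m]: k=(int(a[0]//40)*40,int(a[1]//40)*40); H[k]=max(H.get(k,0),int(a[2]))
print(sorted(H.items()))
E
```

```text
[((240, 0), 301), ((240, 40), 303), ((240, 80), 303), ((280, 0), 302), ((280, 40), 303), ((280, 80), 302), ((320, 0), 318), ((320, 40), 320), ((320, 80), 302), ((320, 280), 69), ((320, 320), 68), ((360, 0), 320), ((360, 40), 353), ((360, 80), 320), ((360, 280), 66), ((360, 320), 68), ((400, 0), 356), ((400, 40), 356), ((400, 80), 355), ((400, 120), 61), ((440, 0), 355), ((440, 40), 355), ((440, 80), 354), ((480, 240), 101), ((480, 280), 111), ((480, 320), 111), ((520, 240), 93), ((520, 280), 100), ((520, 320), 98)]
```

Request:
servo_tool --moves '[0.1,-0.1,0,0.03,0,0.2,-0.2,0,0.06,0,0.3,-0.3,0,0.1,0,0.4,-0.4,0,0.127,0]'

```text
t: 0.43
eef_pos: [313.7, 475.8, 214.4]
tcp_rot: [-3.141, -0.0, -3.057]
ft_force: [0.1, 0.8, 0.3]
opening: 0.775
grip_force: 0.0
```

Request:
servo_tool --moves '[0.07,-0.06,0,0,0,0.14,-0.125,0,0,0,0.21,-0.19,0,0,0,0.28,-0.25,0,0,0,0.35,-0.31,0,0,0,0.42,-0.37,-0.05,0,0,0.45,-0.4,-0.12,0,0,0.453,-0.405,-0.2,0,0,0.453,-0.405,-0.2,0,0]'

```text
t: 1.18
eef_pos: [493.0, 312.8, 129.5]
tcp_rot: [-3.139, -0.008, -3.066]
ft_force: [-0.5, -0.4, 0.1]
opening: 0.144
grip_force: 0.0
```

Request:
servo_tool --moves '[0,0,-0.02,0,0,0,0,-0.04,0,0,0,0,-0.06,0,0,-0.005,0,-0.075,0,0,-0.013,0,-0.09,0,0,-0.022,-0.001,-0.105,0,0,-0.028,-0.002,-0.12,0,0,-0.034,-0.002,-0.135,0,0,-0.038,-0.003,-0.15,0,0,-0.038,-0.003,-0.15,0,0]'

```text
t: 2.02
eef_pos: [478.2, 314.6, 74.6]
tcp_rot: [3.141, -0.0, -3.062]
ft_force: [0.0, -0.6, 0.7]
opening: 0.002
grip_force: 0.0
```

```bash
python3 - <<'E'
from cap import *
p,d,W=grab("scene"); cv2.imwrite("pics/s1.png",cv2.resize(p[120:300,200:400],(660,594),interpolation=cv2.INTER_CUBIC)); print(state()['eef_pos'])
E
```

```text
[478.69956865 314.49344151  74.89579732]
```

View pics/s1.png

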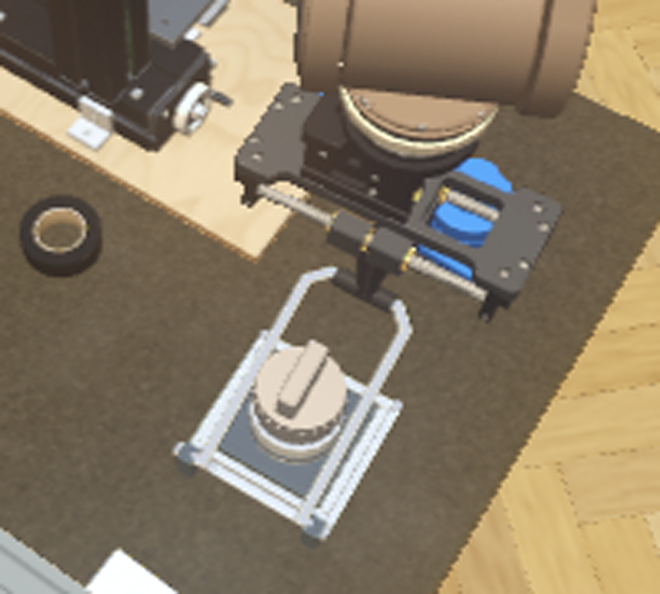

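The fingers sit on the sleeve (crop 375,290) and the bail has come partway down. I'll continue along the arc.

Request:
servo_tool --moves '[-0.004,0,-0.018,0,0,-0.008,0,-0.036,0,0,-0.011,0,-0.054,0,0,-0.013,0,-0.072,0,0,-0.014,0,-0.085,0,0,-0.015,0,-0.095,0,0,-0.016,0,-0.104,0,0,-0.016,0,-0.108,0,0,-0.016,0,-0.108,0,0]'

```text
t: 2.82
eef_pos: [472.9, 313.9, 31.3]
tcp_rot: [3.142, 0.0, -3.063]
ft_force: [-0.6, 1.4, 0.7]
opening: 0.007
grip_force: 0.0
```

Request:
servo_tool --moves '[0,0,-0.003,0,0,0,0,-0.006,0,0,0,0,-0.006,0,0]'

```text
t: 3.07
eef_pos: [473.2, 314.0, 29.6]
tcp_rot: [3.141, 0.001, -3.063]
ft_force: [-3.0, -1.0, 8.6]
opening: 0.003
grip_force: 4.1
```

Request:
servo_tool --moves '[0,0,0.07,0,0,0,0,0.14,0,0,0,0,0.22,0,0.2,0,0,0.3,0,0.5,-0.1,0,0.3,0,0.5,-0.15,0,0.3,0,0.5,-0.15,0,0.3,0,0.5]'

```text
t: 3.65
eef_pos: [410.0, 313.7, 149.8]
tcp_rot: [3.141, 0.0, -3.062]
ft_force: [0.6, 0.4, -0.1]
opening: 0.3
grip_force: 0.0
```

```bash
python3 - <<'E'
from cap import *
for n in("scene","top"):
    p,d,W=grab(n); fit(n,p,W,(569,317)); g=p.astype(int).sum(2)
    P=W[(g<200)&(W[...,2]>15)&(W[...,2]<60)&(abs(W[...,0]-473)<20)&(abs(W[...,1]-314)<30)]; print(len(P), np.percentile(P,[2,50,98],axis=0) if len(P) else '')
s=state();print(s['eef_pos'],s['tcp_rot'],s['joints'])
E
```

```text
scene bar 153 97.76118208247718 ((569.604248046875, 317.27996826171875), (47.6637077331543, 14.058673858642578), 4.433857440948486) -175.48807920900128
scene disc 401 76.15178222419694 (570.160888671875, 318.0717468261719) 29.893259048461914
17 [[480.02004389 295.97068388  20.87584182]
 [481.27812947 310.32204523  24.09975993]
 [483.47326967 329.94689876  27.62905278]]
top bar 132 96.99766904190935 ((568.1007690429688, 316.4783630371094), (47.14984130859375, 13.944698333740234), 3.8417751789093018) -174.88965813692502
top disc 334 75.54457591029933 (567.787841796875, 316.8624267578125) 29.250131607055664
106 [[467.18046227 291.32320542  22.99845419]
 [473.22927054 312.59996668  28.76908451]
 [480.30425695 332.56898473  32.40875967]]
[413.06563416 314.23910691 149.554985  ] [ 3.14089628e+00  1.67138844e-03 -3.06264728e+00] [ 5.23075338e-01  4.23708894e-01  1.89157539e+00 -1.21676105e-04
  8.24499919e-01 -1.12658442e+00]
```

Request:
servo_tool --moves '[0.1,0.002,0,0,0.5,0.2,0.004,0,0,0.5,0.3,0.006,0,0,0.5,0.39,0.007,0,0,0.5,0.39,0.007,0,0,0.5,0.39,0.007,0,0,0.5]'

```text
t: 4.25
eef_pos: [570.9, 315.9, 147.7]
tcp_rot: [-3.141, -0.0, -3.065]
ft_force: [-0.8, -0.3, -0.5]
opening: 0.502
grip_force: 0.0
```

Request:
servo_tool --moves '[0,0,-0.05,0,0.5,0,0,-0.1,0,0.5,0,0,-0.14,0,0.5,0,0,-0.17,0,0.5,0,0,-0.17,0,0.5,0,0,-0.17,0,0.5]'

```text
t: 4.75
eef_pos: [568.5, 316.8, 81.0]
tcp_rot: [-3.141, -0.001, -3.063]
ft_force: [-0.6, -0.1, -0.1]
opening: 0.501
grip_force: 0.0
```

Request:
servo_tool --moves '[0,0,-0.007,0,0.5,0,0,-0.007,0,0,0,0,-0.007,0,0,0,0,-0.007,0,0,0,0,-0.007,0,0,0,0,-0.007,0,0,0,0,-0.007,0,0,0,0,-0.007,0,0]'

```text
t: 5.42
eef_pos: [568.8, 316.7, 78.4]
tcp_rot: [3.141, 0.0, -3.063]
ft_force: [0.2, 0.3, 2.1]
opening: 0.142
grip_force: 30.0
```

Request:
servo_tool --moves '[0,0,0,0.016,0,0,0,0,0.032,0,0,0,0,0.048,0,0,0,0,0.064,0,0,0,0,0.078,0,0,0,0,0.078,0]'

```text
t: 5.92
eef_pos: [568.9, 316.8, 78.5]
tcp_rot: [3.141, 0.0, -2.816]
ft_force: [0.3, -0.3, 2.2]
opening: 0.143
grip_force: 30.0
```

```bash
cat > st.py <<'E'
from cell import *
s=state(); print(s['t'],s['eef_pos'].round(1),'yaw',round(s['tcp_rot'][2],3),'F',s['ft_force'].round(1),'M',s['moment'].round(2),s['opening'],'j6',s['joints'][5])
E
python3 st.py
```

```text
5.9167 [568.9 316.8  78.5] yaw -2.816 F [ 0.3 -0.3  2.2] M [ 0.07 -0.    0.03] 0.14312832478068221 j6 -1.4894220802552627
```

Request:
servo_tool --moves '[0,0,0,0.01,0,0,0,0,0.02,0,0,0,0,0.03,0,0,0,0,0.03,0]'

```text
t: 6.25
eef_pos: [568.9, 316.8, 78.4]
tcp_rot: [3.141, 0.0, -2.724]
ft_force: [-0.7, -0.4, 1.5]
opening: 0.145
grip_force: 30.0
```

```bash
python3 st.py
```

```text
6.25 [568.9 316.8  78.4] yaw -2.724 F [-0.7 -0.4  1.5] M [0.15 0.02 0.03] 0.14452196875539916 j6 -1.581613462332622
```

Request:
servo_tool --moves '[0,0,0,0.01,0,0,0,0,0.02,0,0,0,0,0.03,0,0,0,0,0.03,0]'

```text
t: 6.58
eef_pos: [568.9, 316.8, 78.4]
tcp_rot: [3.142, 0.0, -2.63]
ft_force: [-0.6, -0.4, 2.9]
opening: 0.145
grip_force: 30.0
```

```bash
python3 st.py
```

```text
6.5833 [568.9 316.8  78.4] yaw -2.63 F [-0.6 -0.4  2.9] M [0.11 0.06 0.01] 0.1448766692931808 j6 -1.6753702644339792
```

Request:
servo_tool --moves '[0,0,0,0.01,0,0,0,0,0.02,0,0,0,0,0.03,0,0,0,0,0.03,0]'

```text
t: 6.92
eef_pos: [568.9, 316.8, 78.5]
tcp_rot: [-3.142, 0.0, -2.537]
ft_force: [-0.6, 0.3, 2.6]
opening: 0.146
grip_force: 30.0
```

```bash
python3 st.py
```

```text
6.9167 [568.9 316.8  78.5] yaw -2.537 F [-0.6  0.3  2.6] M [ 0.09  0.03 -0.02] 0.1456313289174781 j6 -1.7692012980046419
```

Request:
servo_tool --moves '[0,0,0,0.01,0,0,0,0,0.02,0,0,0,0,0.03,0,0,0,0,0.04,0,0,0,0,0.04,0]'

```text
t: 7.33
eef_pos: [568.8, 316.8, 78.4]
tcp_rot: [3.142, 0.0, -2.411]
ft_force: [-0.1, 0.7, 2.5]
opening: 0.144
grip_force: 30.0
```

```bash
python3 st.py; python3 - <<'E'
from cap import *
for n in("scene","top"):
    p,d,W=grab(n); fit(n,p,W,(569,317))
    cv2.imwrite(f"pics/{n}2.png",cv2.resize(p[185:290,240:340] if n=="scene" else p[135:225,165:255],(500,500),interpolation=cv2.INTER_CUBIC))
E
```

```text
7.3333 [568.8 316.8  78.4] yaw -2.411 F [-0.1  0.7  2.5] M [0.03 0.06 0.01] 0.14382400631602174 j6 -1.894608061861533
scene bar 89 97.42234106875371 ((570.545166015625, 323.2323913574219), (39.3788948059082, 25.057584762573242), 3.238771915435791) -159.03202291888843
scene disc 237 76.02093209029688 (570.4177856445312, 317.495849609375) 28.549348831176758
top bar 0 nan ((0.0, 0.0), (0.0, 0.0), 0.0) nan
top disc 0 nan (0.0, 0.0) 0.0
  avg = a.mean(axis, **keepdims_kw)
  ret = um.true_divide(
cap.py:4: RuntimeWarning: Degrees of freedom <= 0 for slice
  P=W[(r<30)&(Z>92)&(Z<104)]; q=cv2.minAreaRect(P[:,:2].astype(np.float32)); e,V=np.linalg.eigh(np.cov(P[:,:2].T));
  c *= np.true_divide(1, fact)
  c *= np.true_divide(1, fact)
  return _methods._mean(a, axis=axis, dtype=dtype,
  ret = ret.dtype.type(ret / rcount)
```

View pics/scene2.png

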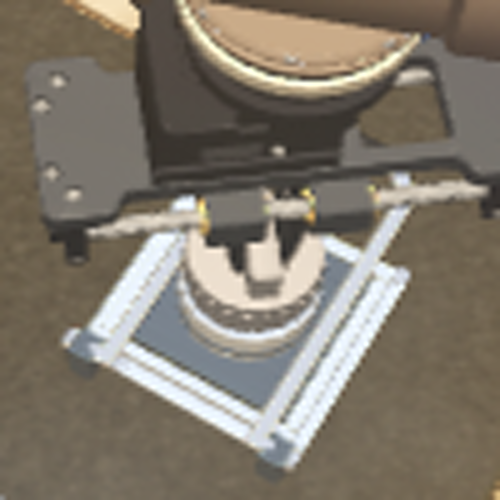

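The bar has turned with the fingers to 0.65 rad (crop 265,265), past any wrong-way stop, and shows no moment. CCW is the right way, so I'll continue to about 1.2 rad.

Request:
servo_tool --moves '[0,0,0,0.018,0,0,0,0,0.036,0,0,0,0,0.054,0,0,0,0,0.072,0,0,0,0,0.09,0,0,0,0,0.108,0,0,0,0,0.126,0,0,0,0,0.145,0,0,0,0,0.16,0,0,0,0,0.17,0,0,0,0,0.17,0]'

```text
t: 8.35
eef_pos: [568.9, 316.8, 78.4]
tcp_rot: [-3.141, 0.0, -1.876]
ft_force: [0.1, -0.2, 5.0]
opening: 0.142
grip_force: 30.0
```

```bash
python3 st.py
```

```text
8.35 [568.9 316.8  78.4] yaw -1.876 F [ 0.1 -0.2  5. ] M [0.12 0.09 0.02] 0.14248233717918699 j6 -2.429313895499294
```

Request:
servo_tool --moves '[0,0,0.005,0,0,0,0,0.01,0,0,0,0,0.015,0,0,0,0,0.015,0,0]'

```text
t: 8.68
eef_pos: [568.8, 316.7, 84.5]
tcp_rot: [-3.142, 0.0, -1.877]
ft_force: [0.2, -0.0, -0.9]
opening: 0.143
grip_force: 30.0
```

Lifting is free, with under 1 N of downward pull. I'll raise it about 80 mm in all.

Request:
servo_tool --moves '[0,0,0.02,0,0,0,0,0.04,0,0,0,0,0.06,0,0,0,0,0.08,0,0,0,0,0.1,0,0,0,0,0.12,0,0,0,0,0.15,0,0,0,0,0.18,0,0,0,0,0.19,0,0,0,0,0.19,0,0,0,0,0.19,0,0,0,0,0.19,0,0]'

```text
t: 9.68
eef_pos: [568.5, 316.6, 159.8]
tcp_rot: [3.141, -0.001, -1.876]
ft_force: [0.2, -0.0, -1.3]
opening: 0.145
grip_force: 30.0
```

```bash
python3 st.py; python3 - <<'E'
from h import *
p,d,W=grab("scene"); cv2.imwrite("pics/s3.png",cv2.resize(p[150:300,220:370],(600,600),interpolation=cv2.INTER_CUBIC))
g=p.astype(int).sum(2)
P=W[(g<200)&(W[...,2]>15)&(W[...,2]<60)&(abs(W[...,0]-473)<20)&(abs(W[...,1]-314)<30)]; print(len(P), np.percentile(P,[2,50,98],axis=0) if len(P) else '')
E
```

```text
9.6833 [568.5 316.6 159.8] yaw -1.876 F [ 0.2 -0.  -1.3] M [ 0.08  0.07 -0.06] 0.14512851439654245 j6 -2.429880513949508
8 [[479.04013442 315.61095757  23.11524334]
 [481.17029538 321.96606766  24.77046481]
 [481.74790748 330.74456614  27.85833661]]
```

View pics/s3.png

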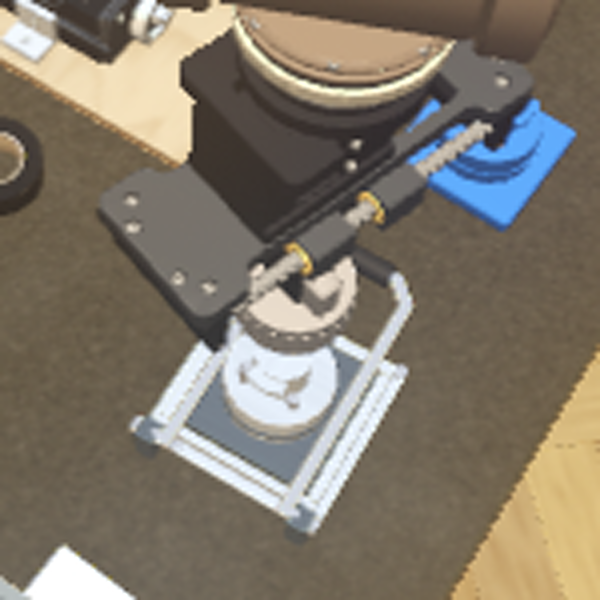

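The cap is held upright at crop (300,300), well above the bare canister at (280,380). The bail is still down, with the sleeve at z of about 24 mm. I'm handing the job in.

```bash
python3 -c "
from cell import *
print(job_done())"
```

```text
the job is handed in; nothing more can be done
None
```

The job is handed in: the bail is down, the cap came free turning counter-clockwise (seen from above), and the gripper holds it upright about 80 mm above where it sat. I haven't seen the judge's verdict.

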